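# Refit the grille of a bench dust extractor

## Task

Put the washed filter grille back on the dust extractor on the dental bench: lay it on the sloping face above the guides, notched end first, and slide it down under the rail lips until the two spring catches have snapped into its side notches. Feel for the click and stop there, since pushing on rides over the catches and closes the intake slot; push gently, leave the jars and the dropper bottle where they are, and let go of the grille.

Things in the scene. Friction and masses are not known exactly. Their poses are not given: they have to be found in the camera images.
- extractor: White bench-top dust extractor, fixed, 250 mm deep (x), 214 mm wide (y), 129 mm high; low front towards its -x. Origin: underside, 130 mm behind its front, mid-width; z up. Its face (the bed) rises at 25 degrees from 45 mm high at x = -112 mm to 129 mm high at x = 69 mm; behind it the top is level to x = 120 mm.
- bed: Flat sloping guide bed on the extractor's face, fixed to it. Origin: middle of its lower edge, on its surface; x points up the slope, y along its width, z straight out of the slope. It reaches up to x = 200 mm. Fitted, the grille's axes lie along the bed's.
- rails (a point): Point on the bed's surface at bed x = 129 mm, y = 0, axes as the extractor's: between the upper ends of two white side rails (bed x 95 to 129 mm). Rail inner faces at bed y = +-71.5 mm; lips reach in to +-63.5 mm, undersides 8.5 mm, tops 12.5 mm above the bed. The grille has 1.5 mm play each side, 2.5 mm under the lips.
- mouth (a point): Point on the bed's surface at bed x = 149 mm, y = 0, axes as the extractor's: upper end of the flared rail mouths (bed x 129 to 149 mm), which open to side faces at bed y = +-79.5 mm and lip undersides 15.5 mm (tops 18.5 mm) above the bed. The grille's leading edge must be laid down above this point.
- grille: Loose white lattice panel, 110 (x) by 140 (y) by 6 mm, 90 to 170 g, flat on the bench. Origin: centre of its underside, z up. Leading edge at x = -55 mm, corners bevelled to 130 mm wide; V notch 6 mm deep in each side, 38 mm behind that edge. Pull fin to grip: 10 mm thick (x), 60 mm wide (y), 6 to 34 mm above the underside, centred at x = 20 mm, y = 0.
- catch_mid (a point): Point on the bed's surface at bed x = 68 mm, y = 0, axes as the extractor's: mean place, along the slope, of the two roller catches beside the bed. Their plates are clamped in slots, the rollers level with each other anywhere from bed x = 53 to 83 mm; not measured: feel for the click. Snapped in, the grille's origin is at bed x = 70 to 100 mm. Front stop at bed x = 6 mm, past home.
- catch_left (a joint): Sprung roller catch on the +y side of the bed: how far it is pushed outwards, m. 0 = fully out, 5 mm inside the rail face; about 0.0035 on the grille's edge; near 0 again in the notch. It meets the grille's bevelled corners some 37 mm before home. Pushing onto both takes 6 to 12 N, then it eases and snaps in; pushing on out of the notches 12 to 20 N, pulling back 8 to 16 N. Play in the notch about 1 mm.
- catch_right (a joint): The same roller catch on the -y side of the bed.
- jar_1: Small glass stain jar with black cap, 36 mm across, 41 mm high, a bystander; origin at the centre of its underside.
- jar_2: Small glass stain jar with white cap, 36 mm across, 41 mm high, a bystander; origin at the centre of its underside.
- dropper: White plastic dropper bottle, 32 mm across, 86 mm high, a bystander; origin at the centre of its underside.
Things that resemble listed ones, but are neither listed nor needed, are in the scene too. Several things look just like the grille: the one meant starts farthest from the robot's base.

How it is judged:
On the way:
1. the grille lies flat on the bed with its leading edge under the rail lips (x of grille in the frame of bed below 0.175 m and z of grille in the frame of bed between -0.003 and 0.005 m and y of grille in the frame of bed between -0.005 and 0.005 m and angle between the z axis of grille and the z axis of bed, either way round below 0.08 rad), for 0.1 s.
At the end, for the whole second after the job is handed in: The grille lies flat in the guides (underside within 4 mm of the bed, within 0.06 rad of its slope) and still, at its catches (its origin 66 to 102.5 mm up the bed), with both rollers sprung out into its notches (each pushed back less than 1.5 mm), and released (x of grille in the frame of bed between 0.066 and 0.1025 m and z of grille in the frame of bed between -0.002 and 0.004 m and angle between the z axis of grille and the z axis of bed, either way round below 0.06 rad and value of joint each of catch_left, catch_right below 0.0015 m and linear speed of grille below 0.01 m/s); the robot touches nothing.
It fails at once if the grille is forced against the extractor (more than 40 N between them) (contact force between grille and extractor above 40 N).
It fails at once if a jar or the dropper bottle is moved by more than 30 mm or tipped over (distance of any of jar_1, jar_2, dropper from where it was at the start of the episode above 0.03 m or angle between any of jar_1, jar_2, dropper's own z axis and vertical above 0.6 rad).
It also fails if it takes over 64 s, if anything falls off the work surface, if the arm or the gripper's body presses on something with over 40 N, if the wrist force passes 120 N, or if a joint passes its speed limit or range.

## Robot

A 6-joint arm with a two-finger parallel gripper is mounted at the origin on the work surface. World frame = base frame: x ahead of the robot, y to its left, z up, the work surface at z = 0. Lengths are in m, angles in rad, forces in N, time in s.
With the tool pointing down it reaches from about 0.225 to 0.875 m from the base axis. Payload 3.4 kg.
Tool frame: the origin (TCP) lies midway between the tips of the shut fingers; the grasp point (between the pads) lies pinch_z behind it (pinch_z is the distance from the TCP to the grasp point, in m); z points along the fingers, y is the direction in which the jaws open and shut (so a half turn about z gives the same grasp; the last joint's range is limited). The gripper opens to 85 mm and grips with 20 to 120 N. Pads are 22 mm wide; open, the fingers measure 114 mm over their backs; the gripper's body (76 mm by 85 mm) begins 54 mm behind the grasp point. The pads swing forward as they close: fully open they stand 13 mm farther back than shut.
Start: joints at [1.109, 0.276, 1.505, -0, 1.361, -0.121], TCP at [0.192, 0.542, 0.21] pointing down, gripper open.
Joint ranges: [-2.89, 2.89], [-0.75, 2.08], [0.22, 2.7], [-1.18, 4.32], [0.11, 2.71], [-2.7, 2.7]. Speed limits (rad/s): [2.57, 2.57, 3.14, 3.14, 3.14, 3.14].

## Interface

Orientations are given as a rotation vector (axis times angle).
In Python, from station import move_pose, move_linear, move_joints, ungrasp, grasp, hold, ik, sense, get_image, Unreachable, finish_job, search_frame, pinpoint, pinch_z gives the robot as it stands. The module is installed in compiled form; this text tells all that it offers. Calls block until the motion is done:
- move_pose(position, orientation): joint-space move of the TCP to a pose.
- move_linear(position, v=0.15, ori=None, max_force=None): straight line of the TCP; ori=None keeps the orientation; v is the mean speed in m/s. With max_force (N) it stops when the force on the tool has changed by that much, and returns True; else False.
- move_joints(angles): joint-space move.
- ungrasp() and grasp(f_grip=None): open the fingers fully, or close them until they stop; f_grip is the grip in N (None keeps the last).
- hold(seconds).
- ik(position, orientation): joint angles nearest the present ones, or None.
- sense(): the state.
- get_image(name): name is "scene" or "top"; returns a dict with "img" (384x512x3 uint8, blue, green, red), "z_map" (384x512 float32, m along the optical axis (not along the pixel's ray), 0 where there is no reading), "camera_matrix" (3x3 intrinsics, pixels), "R" (3x3) and "t" (3): a world point X has camera coordinates R X + t. Camera axes: x right, y down, z forward; pixel columns grow to the right and rows downward; lengths in m; the calibration is good to about 2 mm. A picture is of the moment at which its call begins.
A pose or a line that the arm cannot do raises Unreachable and nothing moves.
- finish_job(): hands the job in, once; it reports no verdict.
Trained networks look in a picture, given as the dict that the camera call returned (one of the last four; its "shot" number tells which), for a name from the list of things; names that differ only in an ending like _2 or _b are one class to them, and where a whole thing is asked for, a point or a joint stands for the part that bears it (a point fixed in the world has none). Each returns a list of dicts, best first, with "p" (0 to 1); they miss things now and then, are a little off and sometimes report something else, mostly with a low value. They report only what shows in the picture. A call takes as long as a camera call. They do not tell look-alikes from the thing itself.
- search_frame(picture, target): "centre" ([column, row] in pixels, amid what is visible of it).
- pinpoint(picture, target): "centre" ([column, row] in pixels: a listed point, or the origin of a listed thing).
The state is a dict: "time": time; "joint_positions": joint angles; "qvel": joint speeds; "joint_torque": joint torques, N m; "tool_pos": TCP position; "tool_rot": TCP orientation; "wrist_force": force on the tool from outside, world axes, zero at the start; "ft_torque": the same for the moment, N m; "grip_width": finger opening in m.
Only numpy, scipy, OpenCV 4.12 (cv2) and the standard library are available. Lean on these libraries where they do the work, as an engineer would, in place of code of your own. Each camera call takes 0.05 s, during which the arm holds its last target.

## Working session

There is one attempt and no reset: what is moved stays moved. The work goes in short steps, each a Python script; the robot and the scene stay as the last script left them, time stands still between calls to the robot, and variables do not carry over. Pictures are saved under pics/ and viewed, and the job is handed in when it is done.

```bash
mkdir -p pics
python3 - <<'E'
from station import *
import cv2,pickle
s=sense(); print(s['time'],s['tool_pos'],s['tool_rot'],s['grip_width'],pinch_z)
for n in('scene','top'):
    p=get_image(n); cv2.imwrite(f'pics/{n}0.png',p['img'])
    pickle.dump(p,open(f'{n}0.pkl','wb'))
    print(n,p['camera_matrix'].tolist(),p['R'].round(3).tolist(),p['t'])
    for t in('grille','extractor','jar_1','dropper','catch_left'):
        print(t,[(d['p'],d['centre']) for d in search_frame(p,t)])
    for t in('grille','bed','rails','mouth','catch_mid','extractor','jar_1','dropper'):
        print('pt',t,[(d['p'],d['centre']) for d in pinpoint(p,t)])
print(sense()['time'])
E
```

```text
0.0 [0.19194022 0.54141701 0.20893368] [-5.32652802e-01 -3.09557245e+00  2.76935926e-03] 0.08533991765803807 0.0187
scene [[478.63796397323324, 0.0, 259.13260680333826], [0.0, 478.63796397323324, 187.4085170799793], [0.0, 0.0, 1.0]] [[0.6, 0.8, 0.006], [0.644, -0.479, -0.597], [-0.475, 0.362, -0.802]] [-0.34098188 -0.30646575  1.36137955]
grille [(0.88, [301.0, 174.4]), (0.81, [280.3, 110.2]), (0.34, [271.5, 301.2])]
extractor []
jar_1 [(0.91, [272.8, 300.9]), (0.52, [355.8, 229.1])]
dropper [(0.7, [303.2, 264.2])]
catch_left [(0.71, [195.2, 224.5])]
pt grille [(0.94, [278.1, 113.3]), (0.91, [302.9, 171.2])]
pt bed [(0.79, [161.5, 184.4])]
pt rails [(0.76, [186.4, 208.2])]
pt mouth [(0.6, [187.7, 212.8])]
pt catch_mid [(0.97, [174.4, 194.2])]
pt extractor [(0.75, [189.4, 233.0]), (0.26, [185.4, 207.3])]
pt jar_1 [(0.82, [273.0, 305.0]), (0.56, [353.6, 235.4])]
pt dropper [(0.81, [301.7, 271.7])]
top [[398.5257212286553, 0.0, 261.38776372280034], [0.0, 398.5257212286553, 193.47668745202478], [0.0, 0.0, 1.0]] [[0.01, -1.0, 0.012], [-0.995, -0.011, -0.095], [0.096, -0.011, -0.995]] [-0.02673899  0.55229255  0.96101985]
grille [(0.56, [193.3, 200.8]), (0.55, [157.7, 284.5]), (0.47, [315.5, 203.0])]
extractor [(0.87, [321.0, 201.9])]
jar_1 [(0.77, [197.2, 121.7]), (0.65, [301.2, 114.2]), (0.29, [318.5, 217.5])]
dropper [(0.63, [259.8, 120.9])]
catch_left [(0.6, [318.7, 220.8])]
pt grille [(0.95, [192.2, 201.0]), (0.73, [160.0, 283.3])]
pt bed [(0.56, [312.7, 256.2])]
pt rails [(0.75, [318.1, 205.8])]
pt mouth [(0.78, [317.1, 198.4])]
pt catch_mid [(0.71, [315.0, 229.7]), (0.29, [199.9, 118.9])]
pt extractor [(0.96, [316.4, 207.3])]
pt jar_1 [(0.69, [298.5, 115.6]), (0.53, [200.1, 121.2])]
pt dropper [(0.46, [258.0, 126.4])]
1.4
```

View pics/scene0.png

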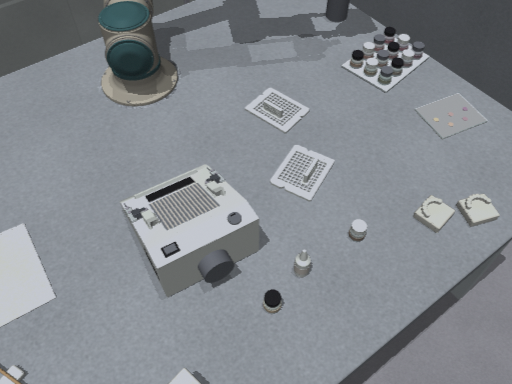

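View pics/top0.png

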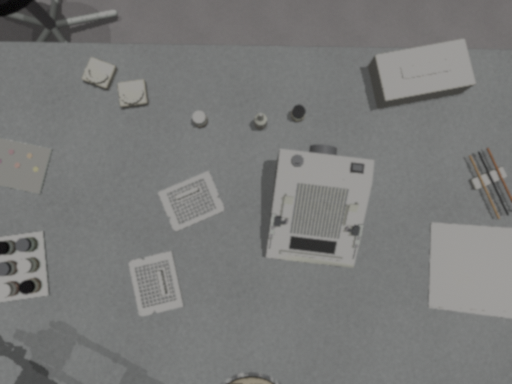

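Two look-alikes show: top (192,201)/scene (303,171), and top (158,284)/scene (278,113). I'll measure the positions and distances of both, plus the extractor's pose.

```bash
cat > h.py <<'E'
import numpy as np,cv2,pickle
def world(p):
    K=p['camera_matrix'];z=p['z_map'];h,w=z.shape
    u,v=np.meshgrid(np.arange(w),np.arange(h))
    c=np.stack([(u-K[0,2])*z/K[0,0],(v-K[1,2])*z/K[1,1],z],-1)
    X=(c-p['t'])@p['R']; X[z==0]=np.nan
    return X
def ray(p,px,zz):
    K=p['camera_matrix'];d=p['R'].T@np.array([(px[0]-K[0,2])/K[0,0],(px[1]-K[1,2])/K[1,1],1]);C=-p['R'].T@p['t']
    return C+d*(zz-C[2])/d[2]
def proj(p,X):
    c=np.asarray(X)@p['R'].T+p['t'];K=p['camera_matrix'];return np.stack([c[...,0]/c[...,2]*K[0,0]+K[0,2],c[...,1]/c[...,2]*K[1,1]+K[1,2]],-1)
E
python3 - <<'E'
from h import *
T=pickle.load(open('top0.pkl','rb'));S=pickle.load(open('scene0.pkl','rb'))
for p,l in((T,[('A',(192.2,201)),('B',(160,283.3))]),(S,[('A',(302.9,171.2)),('B',(278.1,113.3))])):
    X=world(p)
    for n,c in l:
        q=ray(p,c,0.003);print(n,q.round(4),np.hypot(*q[:2]).round(3))
XT=world(T);XS=world(S)
print('bench z',np.nanmedian(XT[300:380:3,200:260:3,2]),np.nanmedian(XS[40:80,180:240,2]))
for X in(XT,XS):
  # heights around extractor
  m=(X[...,2]>0.02)&(np.abs(X[...,0]-.45)<.3)&(np.abs(X[...,1]+.15)<.25)
  print(m.sum(),np.nanmin(X[m],0).round(3),np.nanmax(X[m],0).round(3))
for n,p,c,b in(('t',T,(192,201),45),('t2',T,(320,205),75),('s',S,(302,172),45),('s2',S,(190,225),80),('sB',S,(278,110),45)):
    im=p['img'][max(0,c[1]-b):c[1]+b,c[0]-b:c[0]+b];cv2.imwrite(f'pics/c_{n}.png',cv2.resize(im,(390,390) if b==45 else (580,580),interpolation=cv2.INTER_CUBIC))
a=[cv2.imread(f'pics/c_{n}.png') for n in('t','s')];cv2.imwrite('pics/A.png',np.hstack(a))
a=[cv2.resize(cv2.imread(f'pics/c_{n}.png'),(400,400)) for n in('t2','s2')];cv2.imwrite('pics/E.png',np.hstack(a))
E
```

```text
A [0.5338 0.1533 0.003 ] 0.555
B [0.3287 0.2275 0.003 ] 0.4
A [0.535  0.1577 0.003 ] 0.558
B [0.3435 0.232  0.003 ] 0.414
bench z -0.0011485210795635873 0.00015431356785334385
10707 [ 0.375 -0.271  0.02 ] [ 0.75  -0.001  0.137]
11537 [ 0.374 -0.272  0.02 ] [ 0.75  -0.002  0.139]
```

View pics/A.png

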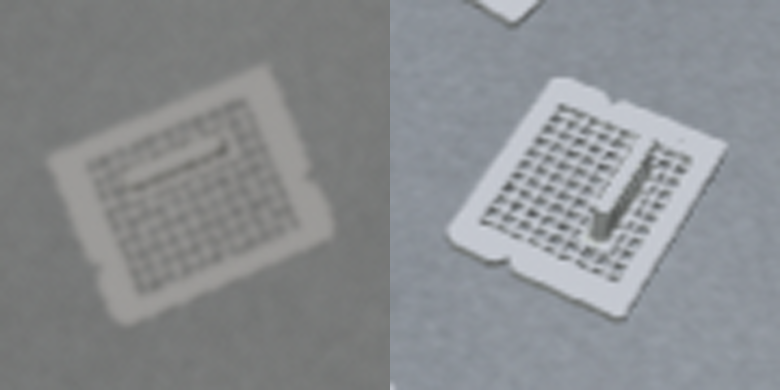

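View pics/E.png

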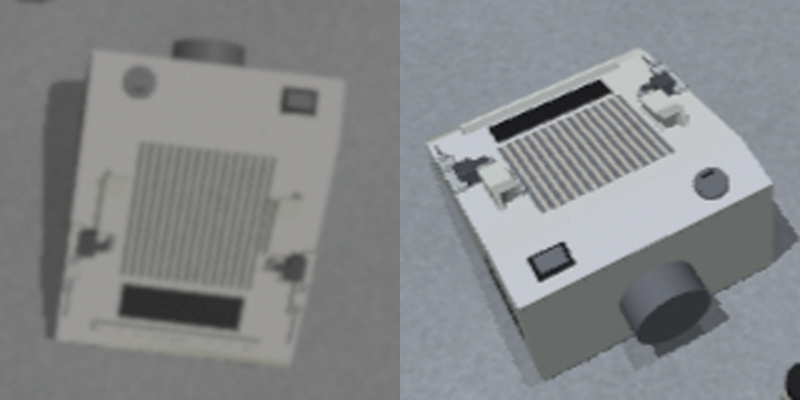

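Target: A, at top (192,201)/scene (303,171). It is 0.556 m from the base against about 0.41 m for B, so it is the farther one. The crop confirms its notches and fin. Its notched end points toward the robot and the fin is at the far end. The extractor's low front (dark slot) faces the robot. Next I'll refine the poses.

Run:
```python
from h import *
from scipy.optimize import least_squares
T=pickle.load(open('top0.pkl','rb'));S=pickle.load(open('scene0.pkl','rb'))
def rect(P):
    r=cv2.minAreaRect((P*1000).astype(np.float32));return r
for n,p in(('T',T),('S',S)):
    X=world(p)
    # grille by brightness
    g=p['img'].mean(2); c0=proj(p,np.array([.534,.155,.006]))
    crop=np.zeros(g.shape,bool);yy,xx=np.mgrid[:384,:512];crop=np.hypot(xx-c0[0],yy-c0[1])<48
    th,_=cv2.threshold(g[crop].astype(np.uint8).reshape(-1,1),0,255,cv2.THRESH_OTSU)
    m=((g>th)&crop).astype(np.uint8)
    k,l,st,_=cv2.connectedComponentsWithStats(m);lab=l[int(c0[1])-20:int(c0[1])+20,int(c0[0])-20:int(c0[0])+20];lab=np.bincount(lab[lab>0]).argmax()
    cs,_=cv2.findContours((l==lab).astype(np.uint8),cv2.RETR_EXTERNAL,cv2.CHAIN_APPROX_NONE)
    c=max(cs,key=cv2.contourArea)[:,0]
    P=np.array([ray(p,q,0.006 if n=='T' else .005)[:2] for q in c]);print(n,th,'grille rect',rect(P))
    # extractor
    m=(X[...,2]>.03)&(np.abs(X[...,0]-.51)<.17)&(np.abs(X[...,1]+.14)<.15)
    Q=X[m]
    lev=Q[np.abs(Q[:,2]-.129)<.004]
    print('level top',len(lev),rect(lev[:,:2]),lev.mean(0))
    from numpy.linalg import svd
    sl=Q[(Q[:,2]>.055)&(Q[:,2]<.12)]
    A=np.c_[sl[:,:2],np.ones(len(sl))]
    w=np.ones(len(sl))
    for _ in range(20):
        co=np.linalg.lstsq(A*w[:,None],sl[:,2]*w,rcond=None)[0];r=sl[:,2]-A@co;w=1/(1+(r/.002)**2)
    print('slope',np.degrees(np.arctan(np.hypot(*co[:2]))),'yaw',np.degrees(np.arctan2(co[1],co[0])),co,np.median(abs(r)))
    U=Q[(np.abs(np.c_[Q[:,:2],np.ones(len(Q))]@co-Q[:,2])<.005)|(np.abs(Q[:,2]-.129)<.004)]
    print('all',rect(U[:,:2]))
    np.save(n+'_ext.npy',Q)
```

```text
T 134.0 grille rect ((534.995361328125, 155.84893798828125), (112.18242645263672, 141.13800048828125), 23.892988204956055)
level top 2316 ((581.2403564453125, -160.04449462890625), (214.01840209960938, 106.55294799804688), 83.5188217163086) [ 0.60393728 -0.163554    0.12839963]
slope 24.83533312581507 yaw -6.185306498299663 [ 0.46011922 -0.04986556 -0.14788808] 0.001489365422578326
all ((509.7940368652344, -152.5161590576172), (214.48646545410156, 250.45628356933594), 83.6985855102539)
S 168.0 grille rect ((532.7406005859375, 156.75784301757812), (110.20072174072266, 139.92466735839844), 23.865604400634766)
level top 2835 ((582.2803955078125, -159.28695678710938), (214.60328674316406, 106.53887176513672), 83.5518569946289) [ 0.6050627  -0.1670011   0.12940027]
slope 0.48452828340335574 yaw 6.144127883228595 [0.00840824 0.00090513 0.08638471] 0.015018486610640196
all ((563.0971069335938, -157.151123046875), (214.65689086914062, 204.38230895996094), 83.56541442871094)
```

```bash
cat >> h.py <<'E'
from scipy.spatial.transform import Rotation as Ro
E0=np.array([.515,-.1527,0.]);YAW=np.radians(-6.4);SL=np.radians(25)
RE=Ro.from_euler('z',YAW).as_matrix()
RB=RE@np.c_[[np.cos(SL),0,np.sin(SL)],[0,1,0],[-np.sin(SL),0,np.cos(SL)]]
B0=E0+RE@np.array([-.112,0,.045])
def bed(x,y=0,z=0): return B0+RB@np.array([x,y,z])
GC=np.array([.534,.1563,0]);GY=np.radians(23.9)
RG=Ro.from_euler('z',GY).as_matrix()
def toolrot(R,s): # R columns: x,y,z of grille-aligned frame; tool y=s*x, z=-z
    y=s*R[:,0];z=-R[:,2];return Ro.from_matrix(np.c_[np.cross(y,z),y,z]).as_rotvec()
E
python3 - <<'E'
from h import *
from station import ik,pinch_z
T=pickle.load(open('top0.pkl','rb'));S=pickle.load(open('scene0.pkl','rb'))
for n,X in(('bed',bed(0)),('catch',bed(.068)),('rails',bed(.129)),('mouth',bed(.149)),('ext',E0)):
    print(n,proj(S,X).round(1),proj(T,X).round(1))
for n,p in(('T',T),('S',S)):
    X=world(p);L=(X-B0)@RB
    m=(np.abs(L[...,1])<.06)&(L[...,0]>.06)&(L[...,0]<.15)&(abs(L[...,2])<.01)
    print(n,'bed z med',np.nanmedian(L[m][:,2]),m.sum())
    im=p['img'].copy()
    k=4 if n=='T' else 3.5
    c=proj(p,bed(.1));w=75
    M=np.float32([[k,0,-k*(c[0]-w)],[0,k,-k*(c[1]-w)]])
    im=cv2.warpAffine(im,M,(int(2*w*k),int(2*w*k)),flags=cv2.INTER_CUBIC)
    def dr(P,col):
        q=(proj(p,np.array(P))-c+w)*k;cv2.polylines(im,[q.astype(np.int32)],False,col,1)
    dr([bed(0,-.07),bed(0,.07),bed(.2,.07),bed(.2,-.07),bed(0,-.07)],(0,0,255))
    for s in(1,-1):
        dr([bed(.095,s*.0635,.0125),bed(.129,s*.0635,.0125),bed(.149,s*.0715,.0185),bed(.149,s*.0795,.0185)],(0,200,0))
        for x in(.053,.068,.083):dr([bed(x,s*.0665,.003),bed(x,s*.08,.003)],(255,0,0))
    cv2.imwrite(f'pics/ov{n}.png',im)
for s in(1,-1):
    P=GC+RG@np.array([.02,0,.01]);
    print(s,'pick',ik(P,toolrot(RG,s)),'place',ik(bed(.232,0,.01),toolrot(RB,s)),ik(bed(.09,0,.01),toolrot(RB,s)))
E
```

```text
bed [166.  184.6] [310.5 255. ]
catch [175.7 196.3] [315.  229.3]
rails [185.3 208. ] [319.3 205.2]
mouth [188.7 212.1] [320.7 197.1]
ext [189.7 231.6] [312.9 209.7]
T bed z med -0.00018707832512810638 1874
S bed z med 0.0012470722460448857 1237
1 pick [ 1.68594694e-01  4.55273762e-01  1.77708032e+00 -4.44089210e-16
  9.09238572e-01 -2.48538997e-01] place [-0.46253214  0.19477842  1.86944358  0.23367193  0.67804077 -0.50355377] [-0.59235769  0.09367434  2.19254453  0.41937539  0.50051807 -0.81432232]
-1 pick None place [-0.46253214  0.19477842  1.86944358  0.23367193  0.67804077  2.63803888] [-0.59235769  0.09367434  2.19254453  0.41937539  0.50051807  2.32727033]
```

View pics/ovT.png

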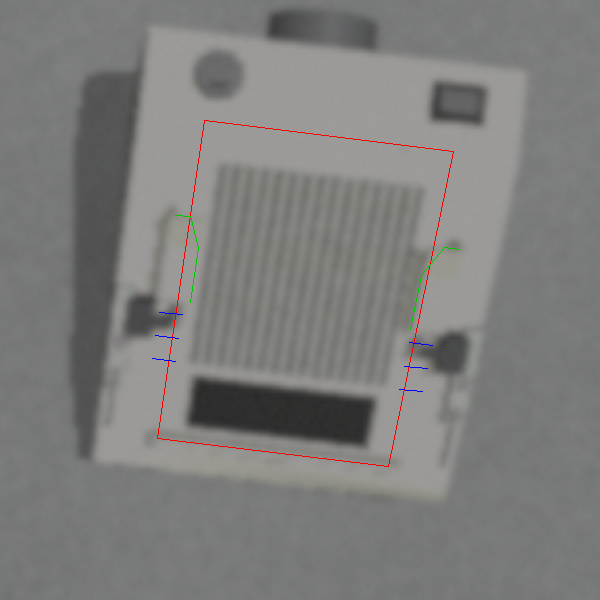

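View pics/ovS.png

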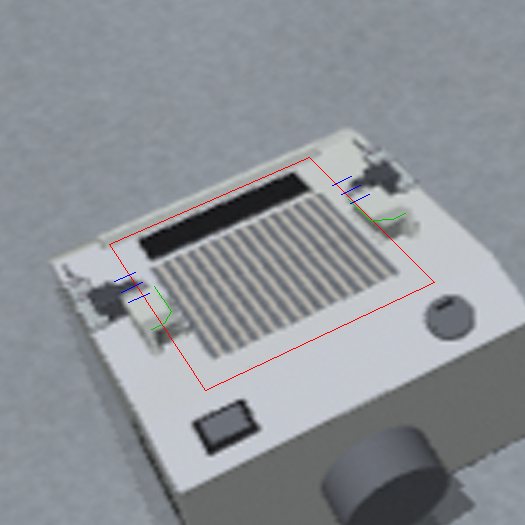

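The overlays agree with the pictures: louvres centred in the bed outline, rails matching, and rollers at about bed x = 75–80 mm. Now I'll pick up the grille.

Run:
```python
from h import *
from station import *
r=toolrot(RG,1);P=GC+RG@np.array([.02,0,.01])
move_pose(P+[0,0,.08],r)
print(move_linear(P,v=.08,max_force=8),sense()['tool_pos'],P)
grasp(40)
s=sense();print(s['time'],s['grip_width'],s['tool_pos'],s['wrist_force'])
move_linear(s['tool_pos']+[0,0,.22],v=.15)
s=sense();print(s['time'],s['grip_width'],s['wrist_force'],s['tool_pos'])
p=get_image('scene');pickle.dump(p,open('s1.pkl','wb'));cv2.imwrite('pics/s1.png',p['img'])
```

```text
False [0.55284079 0.16450083 0.01052237] [0.55228508 0.16440283 0.01      ]
5.1833 0.007545233961480373 [0.55232885 0.16441635 0.01019142] [-0.1953905   0.51700712  1.65692287]
6.8 0.007687080927108337 [-0.37164829  0.28000938 -1.19345423] [0.55173918 0.16428231 0.22915422]
```

View pics/s1.png

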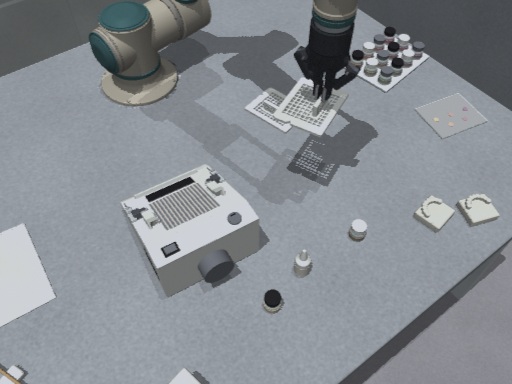

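The grille is gripped at scene (320,105). I'll check how it sits in the hand from depth and outline, then carry it over the mouth.

Run:
```python
from h import *
from station import *
s=sense();R=Ro.from_rotvec(s['tool_rot']).as_matrix()
# tool->grille frame: grille x=tool y, z=-tool z, y = z cross x
G=np.c_[R[:,1],np.cross(-R[:,2],R[:,1]),-R[:,2]]
O=s['tool_pos']-G@np.array([.02,0,.0102])
p=pickle.load(open('s1.pkl','rb'))
L=(world(p)-O)@G
m=(np.abs(L[...,2]-.006)<.012)&(np.abs(L[...,0])<.065)&(np.abs(L[...,1])<.085)
Q=L[m];k=~((abs(Q[:,0]-.02)<.015)&(abs(Q[:,1])<.04))&(Q[:,0]<.0)
A=np.c_[Q[k][:,:2],np.ones(k.sum())];w=np.ones(k.sum())
for _ in range(20):
    co=np.linalg.lstsq(A*w[:,None],Q[k][:,2]*w,rcond=None)[0];r=Q[k][:,2]-A@co;w=1/(1+(r/.0015)**2)
print(co,np.median(abs(r)),k.sum())
rc=cv2.minAreaRect((Q[np.abs(Q[:,2]-.006)<.008][:,:2]*1000).astype(np.float32));print(rc)
print(G.round(3).tolist())
# carry
r=toolrot(RB,1)
D=np.array([.02,0,.0102])
def tcp(x,y,z): return bed(x+D[0],y,z+D[2])
move_pose(tcp(.214,0,.09),r)
print(sense()['time'],sense()['tool_pos'],tcp(.214,0,.09))
for n in('scene','top'):
    p=get_image(n);pickle.dump(p,open(n+'2.pkl','wb'));cv2.imwrite(f'pics/{n}2.png',p['img'])
```

```text
[-0.01310644 -0.00634672  0.00440316] 0.0011205154928597013 1024
((1.2766151428222656, -0.4997711181640625), (142.8323516845703, 111.87010955810547), 89.8773422241211)
[[0.914, -0.405, 0.002], [0.405, 0.914, 0.0], [-0.002, 0.0, 1.0]]
8.075 [ 0.57260234 -0.15839554  0.23466645] [ 0.5723699  -0.15913506  0.23470471]
```

View pics/scene2.png

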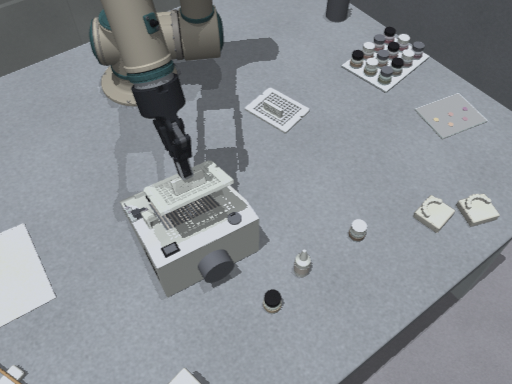

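The grille's centre is within 1.3 mm of where I expected it in the hand, and its tilt is about 0.01 rad. Next I'll lower it along the bed normal until it touches.

```bash
cat >> h.py <<'E'
D=np.array([.02,0,.0102])
def tcp(x,y,z): return bed(x+D[0],y,z+D[2])
def st(s):
    L=(s['tool_pos']-B0)@RB-D; F=RB.T@s['wrist_force']; return L*1000,F
E
python3 - <<'E'
from h import *
from station import *
np.set_printoptions(precision=2,suppress=True)
print(st(sense()))
move_linear(tcp(.214,0,.008),v=.10,max_force=8)
hold(.2);print(st(sense()),sense()['time'])
print(move_linear(tcp(.214,0,-.005),v=.012,max_force=2.5))
s=sense();print(*st(s),s['time'],s['ft_torque'])
for n in('scene','top'):
    p=get_image(n);pickle.dump(p,open(n+'3.pkl','wb'))
    c=proj(p,bed(.17));M=np.float32([[3.5,0,-3.5*(c[0]-85)],[0,3.5,-3.5*(c[1]-85)]])
    cv2.imwrite(f'pics/{n}3.png',cv2.warpAffine(p['img'],M,(595,595)))
E
```

```text
(array([214.4 ,   1.2 ,  89.79]), array([-1.  , -0.54, -2.12]))
(array([214.63,  -0.18,   8.73]), array([-0.08,  0.03, -1.52])) 9.3417
True
[214.5   -0.07  -0.47] [1.75 0.17 3.14] 10.0583 [-0.05 -0.05  0.01]
```

View pics/scene3.png

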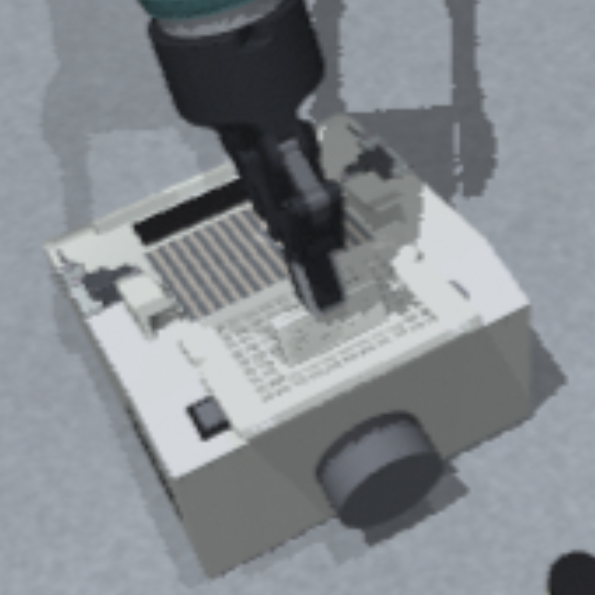

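View pics/top3.png

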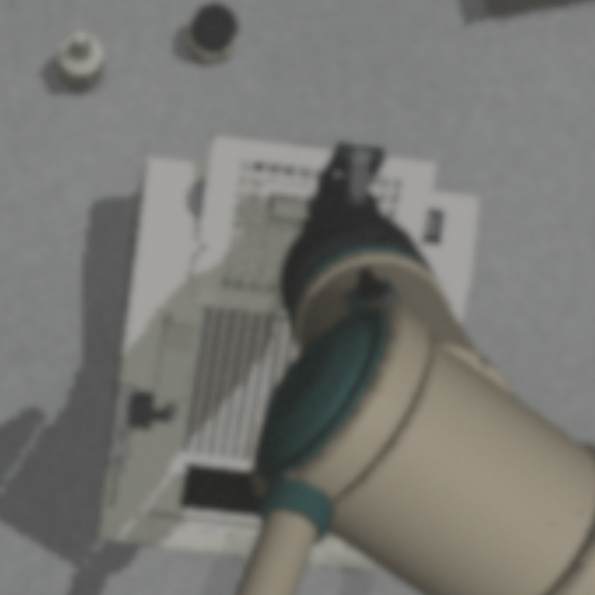

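Contact came at bed z = −0.5 mm, so the model agrees. The scene view (fin near pixel 330,325) shows the grille seated between the flared mouths. Now I'll slide it under the lips.

Run:
```python
from h import *
from station import *
np.set_printoptions(precision=2,suppress=True)
for x in(.195,.180,.168,.155,.145):
    h=move_linear(tcp(x,0,.0),v=.035,max_force=6)
    s=sense();print(x,h,*st(s),round(s['time'],2),s['ft_torque'])
    if h: break
p=get_image('scene')
c=proj(p,bed(.12));M=np.float32([[3.5,0,-3.5*(c[0]-85)],[0,3.5,-3.5*(c[1]-85)]])
cv2.imwrite(f'pics/scene4.png',cv2.warpAffine(p['img'],M,(595,595)))
```

```text
0.195 False [194.87  -0.12   0.39] [ 1.93 -0.27  5.16] 10.81 [-0.03 -0.13  0.01]
0.18 False [180.22  -0.24   0.54] [ 1.62 -1.    7.23] 11.38 [-0.08 -0.03  0.04]
0.168 False [168.21  -0.28   0.54] [ 0.85 -2.02  7.19] 11.88 [-0.13 -0.07 -0.02]
0.155 False [155.28  -0.3    0.54] [ 2.35 -1.16  6.97] 12.4 [-0.05 -0.11  0.01]
0.145 False [145.28  -0.3    0.52] [ 2.78 -0.1   7.5 ] 12.83 [-0.14 -0.1  -0.  ]
```

View pics/scene4.png

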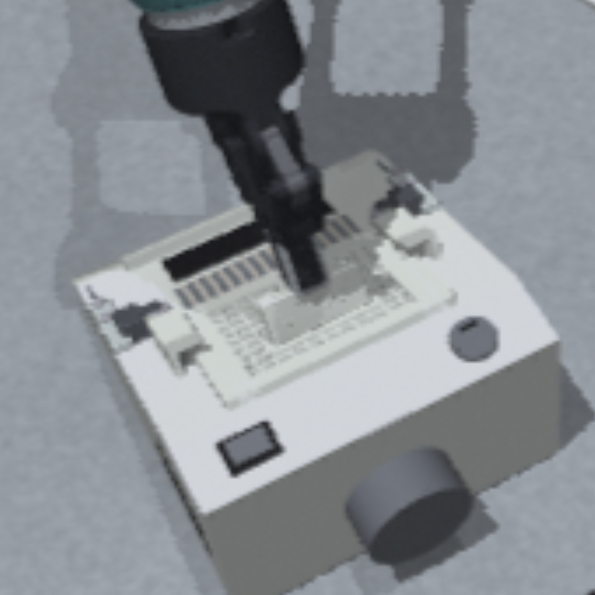

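It is now under the lips, scene crop around (330,320), with low lateral force. I'll press a little less against the bed and step down to find the catches.

Run:
```python
from h import *
from station import *
np.set_printoptions(precision=2,suppress=True)
for x in np.arange(.143,.1125,-.002):
    h=move_linear(tcp(x,-.0,.0006),v=.03,max_force=14)
    s=sense();L,F=st(s);print(round(x*1000,1),h,L,F,round(s['time'],2))
    if h or F[0]>16: break
```

```text
143.0 False [141.58   0.33   0.55] [-1.   -1.03  6.6 ] 13.13
141.0 False [140.48   0.14   0.57] [-0.29 -0.03  5.22] 13.38
139.0 False [139.01  -0.02   0.58] [ 1.59 -0.29  3.36] 13.63
137.0 False [136.99  -0.08   0.58] [ 1.23 -0.87  3.59] 13.88
135.0 False [134.94  -0.01   0.59] [1.75 0.19 2.61] 14.13
133.0 False [133.96  -0.29   0.71] [4.78 0.66 0.16] 14.38
131.0 False [132.66  -0.5    0.93] [5.76 1.27 1.31] 14.63
129.0 False [131.51  -0.79   1.14] [6.71 1.16 2.08] 14.88
127.0 False [127.23  -0.16   0.63] [3.68 0.49 0.22] 15.13
125.0 False [124.51   0.18   0.59] [ 3.51 -0.39  3.26] 15.38
123.0 False [122.2    0.08   0.59] [ 1.77 -0.81  4.2 ] 15.63
121.0 False [120.4    0.01   0.58] [ 2.41 -0.46  3.9 ] 15.88
119.0 False [118.64   0.01   0.57] [ 2.02 -0.68  2.93] 16.13
117.0 False [116.7    0.04   0.6 ] [ 2.12 -1.41  3.53] 16.38
115.0 False [114.68   0.06   0.57] [2.36 0.42 3.1 ] 16.63
113.0 False [112.67   0.07   0.58] [ 2.24 -0.55  3.12] 16.88
```

The rollers were first felt at bed x ≈ 134.5 mm, which puts home at about 97 mm and matches the pictures. I'll use finer steps from here.

Run:
```python
from h import *
from station import *
np.set_printoptions(precision=2,suppress=True)
xs=list(np.arange(.111,.1045,-.002))+list(np.arange(.1035,.0925,-.0006))
lo=99
for x in xs:
    h=move_linear(tcp(x,0,.0006),v=.02,max_force=8)
    s=sense();L,F=st(s);print(round(x*1000,1),h,L,F,round(s['time'],2))
    if x<.1035: lo=min(lo,F[0])
    if h or (lo<0 and F[0]>4.5) or F[0]>6.5: break
hold(.3);print(*st(sense()))
```

```text
111.0 False [110.65   0.05   0.59] [2.29 0.27 2.58] 17.13
109.0 False [108.61   0.07   0.58] [ 1.22 -0.83  3.01] 17.38
107.0 False [106.62   0.07   0.58] [2.   0.48 3.01] 17.63
105.0 False [104.07   0.12   0.58] [-0.47 -1.41  4.82] 17.88
103.5 False [102.45   0.3    0.56] [-0.39 -1.07  6.14] 18.13
102.9 False [102.39   0.27   0.55] [-0.23 -0.15  4.97] 18.38
102.3 False [102.14   0.23   0.56] [0.14 0.3  4.11] 18.63
101.7 False [101.45   0.1    0.56] [0.39 0.7  3.73] 18.88
101.1 False [100.57   0.09   0.54] [-1.67 -0.    5.61] 19.13
100.5 False [100.04   0.07   0.56] [-1.95 -0.19  4.46] 19.38
99.9 False [99.68  0.08  0.57] [-2.67 -0.28  5.21] 19.63
99.3 False [99.24  0.04  0.57] [-2.03 -0.44  3.59] 19.88
98.7 False [98.74 -0.03  0.57] [-0.77 -0.29  2.35] 20.13
98.1 False [98.48 -0.1   0.58] [1.05 1.14 2.05] 20.38
97.5 False [97.86 -0.15  0.6 ] [ 1.55 -0.5   1.58] 20.63
96.9 False [97.55 -0.14  0.64] [2.51 0.49 0.72] 20.88
96.3 False [97.45 -0.26  0.81] [5.59 2.13 0.95] 21.13
[97.41 -0.24  0.83] [ 5.05  1.45 -0.25]
```

The click came at x ≈ 100 mm: force fell to −2.7 N, then rose to 5.6 N at 97.4 mm. I'll relax to mid-notch, tug lightly to confirm, and look.

Run:
```python
from h import *
from station import *
np.set_printoptions(precision=2,suppress=True)
for x in(.0975,.0985,.0992,.0999,.1006,.1013,.1019):
    h=move_linear(tcp(x,0,.0004),v=.01,max_force=6)
    s=sense();L,F=st(s);print(round(x*1000,1),h,L,F,round(s['time'],2))
    if F[0]<-4.5: break
move_linear(tcp(.0986,0,.0002),v=.01);hold(.3);print(*st(sense()))
for n in('scene','top'):
    p=get_image(n)
    c=proj(p,bed(.09));M=np.float32([[3.5,0,-3.5*(c[0]-85)],[0,3.5,-3.5*(c[1]-85)]])
    cv2.imwrite(f'pics/{n}5.png',cv2.warpAffine(p['img'],M,(595,595)))
```

```text
97.5 False [97.53 -0.15  0.57] [3.1  0.85 3.51] 21.71
98.5 False [97.56 -0.12  0.54] [ 1.09 -0.25  6.07] 21.96
99.2 False [97.57 -0.12  0.53] [-1.29 -1.85  8.13] 22.21
99.9 False [97.58 -0.05  0.5 ] [-2.67 -3.13  9.42] 22.46
100.6 False [97.61 -0.01  0.48] [-4.39 -3.17 11.14] 22.71
101.3 False [97.66  0.04  0.46] [-5.45 -4.3  12.3 ] 22.96
[97.69 -0.06  0.52] [ 0.96 -0.99  8.93]
```

View pics/scene5.png

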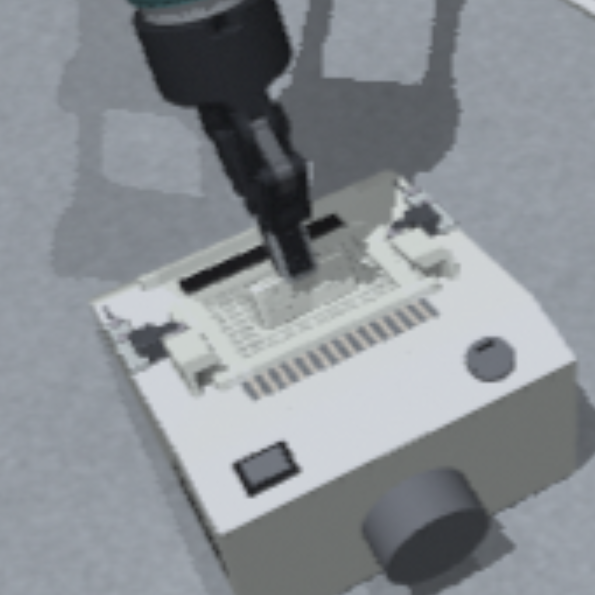

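It holds at 97.6 mm against −5.5 N and +5 N, and the intake slot (crop ~260,250) is open. Now I'll release and back off.

Run:
```python
from h import *
from station import *
np.set_printoptions(precision=2,suppress=True)
move_linear(tcp(.0984,0,.0010),v=.01);hold(.2);print(*st(sense()))
ungrasp();hold(.2);s=sense();print(*st(s),s['grip_width'])
L,_=st(s)
move_linear(tcp(L[0]/1000,L[1]/1000,.10),v=.12)
P=sense()['tool_pos'];r=sense()['tool_rot']
try: move_joints([0.6,-0.1,1.5,0,1.5,-.1])
except Unreachable as e: print(e)
hold(.3)
s=sense();print(s['time'],s['tool_pos'],s['wrist_force'])
for n in('scene','top'):
    p=get_image(n);pickle.dump(p,open(n+'6.pkl','wb'))
    print(n,[(t,[(d['p'],d['centre']) for d in pinpoint(p,t)][:3]) for t in('grille','jar_1','dropper')])
    print(proj(p,bed(.0976)))
    c=proj(p,bed(.09));k=5;w=60;M=np.float32([[k,0,-k*(c[0]-w)],[0,k,-k*(c[1]-w)]])
    cv2.imwrite(f'pics/{n}6.png',cv2.warpAffine(p['img'],M,(600,600),flags=cv2.INTER_CUBIC))
    Lw=(world(p)-B0)@RB
    for sx in((.045,.06),(.135,.15)):
        m=(Lw[...,0]>sx[0])&(Lw[...,0]<sx[1])&(abs(Lw[...,1])<.06)&(abs(Lw[...,2])<.02)
        print('top z of panel',sx,np.nanmedian(Lw[m][:,2]))
```

```text
[97.65  0.12  0.65] [ 0.56 -1.51 -0.93]
[98.37  0.01  0.99] [-0.03 -0.73  0.19] 0.08548732564217681
28.2917 [0.34 0.31 0.4 ] [ 0.37 -0.38 -0.64]
scene [('grille', [(0.65, [182.0, 203.2]), (0.64, [277.5, 111.0])]), ('jar_1', [(0.8, [352.3, 238.0]), (0.77, [274.0, 302.7])]), ('dropper', [(0.88, [301.8, 269.0])])]
[180.25 201.85]
top z of panel (0.045, 0.06) 0.006248875581003602
top z of panel (0.135, 0.15) 0.006358738053376613
top [('grille', [(0.94, [316.8, 214.5]), (0.8, [161.1, 284.0])]), ('jar_1', [(0.78, [301.5, 114.7]), (0.68, [198.5, 119.3]), (0.46, [311.8, 231.0])]), ('dropper', [])]
[317.08 217.78]
top z of panel (0.045, 0.06) 0.004934405310979511
top z of panel (0.135, 0.15) 0.004754264587686737
```

View pics/scene6.png

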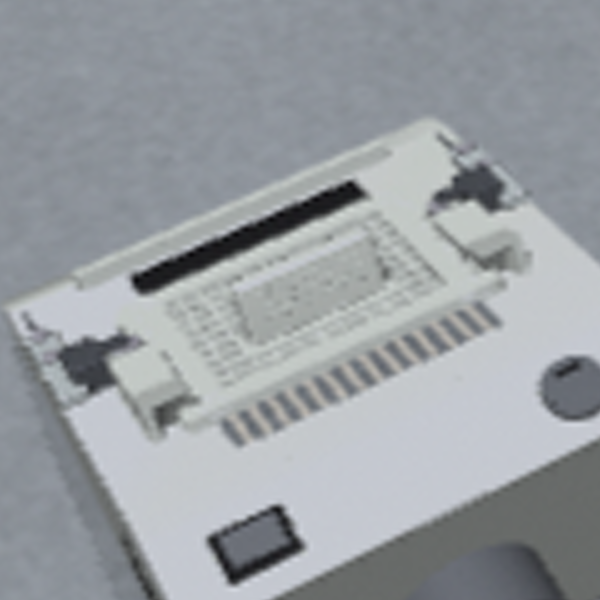

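View pics/top6.png

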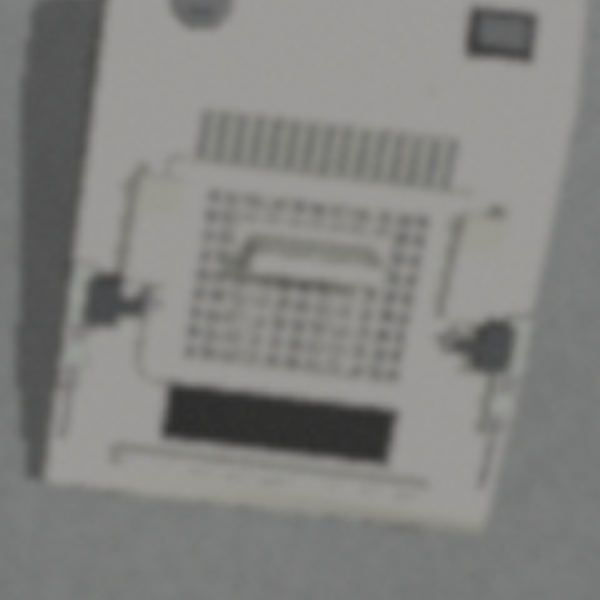

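The grille is flat, both rollers (top crop 145,300 and 450,340) reach in past the panel's edges, and the slot is open. The jars and dropper bottle haven't moved, so I'm handing in.

Run:
```python
from station import *
print(finish_job(),sense()['time'])
```

```text
the job is handed in; nothing more can be done
the job is handed in; nothing more can be done
```

The grille is back on the extractor, snapped into both catches and released, and the job is handed in at about 28 s on the robot's clock. `finish_job` gives no verdict.

I used the look-alike farther from the base (0.556 m against about 0.41 m).

- **The click:** sliding down, I first felt the rollers at about bed x = 134.5 mm. The snap-in came near 100 mm, where the force dropped to −2.7 N and then rose to 5.6 N. I stopped there.
- **Tug test:** the grille held at about 97.6 mm against roughly 5 N pushed and 5.5 N pulled. That is inside the allowed 66 to 102.5 mm.
- **After release:** the panel's top lies 5–6 mm above the bed at both ends, so it is flat. Both rollers sit in the side notches and the intake slot is open. The wrist force was under 1 N with the arm clear.
- **Bystanders:** the jars and the dropper bottle are still in place, within the networks' scatter of a few pixels.

Two of the last checks disagreed slightly. The top-view network put the grille about 3 pixels (roughly 7 mm) from the position felt, while the scene view was about 2 pixels off. The top-view network also missed the dropper bottle, but the scene view found it.

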